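# Pump up the drinks keg

## Robot

A 6-joint arm with a two-finger parallel gripper is mounted at the origin on a cart in front of the work surface, level with it; the furniture and walls round the work are solid. World frame = base frame: x ahead of the robot, y to its left, z up, the work surface at z = 0. Lengths are in m, angles in rad, forces in N, time in s.
With the tool pointing down it reaches from about 0.3 to 0.775 m from the base axis. Payload 14.6 kg.
Tool frame: the origin (TCP) lies at the very end of the fingers, on their centre line; the grasp point (between the pads) lies 19 mm behind it; z points along the fingers, y is the line along which they close (so a half turn about z gives the same grasp; the last joint's range is limited). The gripper opens to 94 mm and grips with 3 to 60 N. Pads are 16 mm wide; open, the fingers measure 119 mm over their backs; the gripper's body (75 mm by 177 mm) begins 78 mm behind the grasp point.
Start: joints at [1.239, 0.3, 1.521, -0, 1.321, -0.067], TCP at [0.144, 0.531, 0.205] pointing down, gripper open.
Joint ranges: [-3.03, 3.03], [-0.79, 2.21], [0.23, 2.52], [-1.04, 4.18], [0, 3.07], [-2.55, 2.55]. Speed limits (rad/s): [2.22, 2.22, 2.57, 3.14, 3.14, 3.14].

## Interface

Orientations are given as [roll, pitch, yaw] about the fixed x, y, z axes, in that order (R = Rz(yaw) Ry(pitch) Rx(roll)).
In Python, from station import ctrl gives the robot as it stands. The module is installed in compiled form; this text tells all that it offers.
- The arm moves only by the tool play_rows, never from a script. Its argument "commands" is a list of rows, each a list of 7 numbers: the shift along the tool's x, y, z in m, then the turn, a rotation vector about the tool's x, y, z in degrees, then the closure, from -1 (fully open) to 1 (shut). A call has 1 to 20 rows; each row shifts and turns the commanded pose from where the row before left it, along the tool's axes as they then stand; what a row does not reach is not made up. A row lasts 1/12 s, in which the tool goes at most 41.7 mm and 7.16 degrees, less where a joint would pass 70% of its speed; a pose out of reach is approached as far as the arm can. A call is refused whole if a number of a shift passes 0.0417 or a number of a turn 7.16, either way. A call with a gripper value outside its range is refused whole. The fingers move at their own pace and stop on an object; "force" is the grip in N (left out, the last holds). Time passes only in rows, so rows that do not move let the fingers close. It gives the time, the measured TCP pose, the force, the opening and the grip force at its end, in the units of the state.
- ctrl.get_obs(): the state, without advancing time (a new reading comes with each control period).
- ctrl.camera(name): name is "side" or "top" or "wrist"; returns the picture (480x640x3 uint8, blue, green, red); there is no depth.
- ctrl.camera_model(name): a dict with "fx", "fy", "cx", "cy" (pixels), "rvec" (rotation vector, rad) and "tvec" (3), from world to camera coordinates, as OpenCV has them. Camera axes: x right, y down, z forward; pixel columns grow to the right and rows downward; lengths in m; the calibration is good to about 2 mm. A picture is of the moment at which its call begins: read the wrist's pose just before it. camera_model takes no time and is no camera call; for the wrist camera it gives the pose at the moment of the call.
- ctrl.hand_in(): hands the job in; it is judged then, once.
The state is a dict: "time_s": time; "qpos": joint angles; "joint_vel": joint speeds; "tau": joint torques, N m; "ee_pos": TCP position; "eef_rot": TCP orientation; "force": force on the tool from outside, world axes, zero at the start; "moment": the same for the moment, N m; "grip_width": finger opening in m; "grip_force": force on a finger pad.
Only numpy, scipy, OpenCV 4.12 (cv2) and the standard library are available. Lean on these libraries where they do the work, as an engineer would, in place of code of your own. Each camera call takes 0.05 s, during which the arm holds its last target. There are 200 camera calls.

## Task

The drinks keg has just been filled, and its vent is still open. Push the vent lever on the cap round until it is shut against its stop, then press the pump knob all the way down and let it spring all the way back up, again and again, until the pressure pin beside it stands fully out and stays out. Only push and press: do not lift or tip the keg or shove it across the worktop, keep off the pin, and leave the mugs, the honey jar and the teaspoon where they are.

Things in the scene. Friction and masses are not known exactly. Their poses are not given: they have to be found in the camera images.
- keg: Loose steel drinks keg, about 2.7 kg, 124 mm across; flat top of its black screw cap (117 mm across) 164 mm up. Origin: centre of the underside, z up. Tap 60 to 125 mm up reaches 115 mm out to -x, carrying handle up to 126 mm up reaches 100 mm out to +x. On the cap: pump knob in the centre, pressure pin, vent lever. The keg slides if pushed sideways with more than some 12 N.
- plunger_top (a point): Centre of the flat top of the pump knob, a round black knob 41 mm across and 12 mm thick on a steel stem in the middle of the cap. 50 mm above the cap (214 mm above the worktop) when up; moves down with the knob.
- plunger (a joint): Pump knob: 0 = up, 0.028 m = fully down on its stop. Its spring resists with 4 N at the top, about 8 N at the bottom (more if moved fast), and lifts it back by itself. With the vent shut each full stroke (past 0.024, then back up to under 0.004) raises the pin one step of about 4.5 mm; shorter strokes may do nothing. Strokes made once the pin is fully out are harmless.
- vent_axis (a point): Point on the upright pivot axis of the vent lever, 42 mm toward the keg's -y side from the keg's axis and 24.5 mm above the cap top.
- vent_end (a point): Middle of the turned-up end of the vent lever, 45 mm out from the pivot axis, 24.5 mm above the cap top. The lever is a flat steel blade 10 mm wide, 11 to 15 mm above the cap; its end is turned up into a steel tab 14 mm wide (across the blade), 6 mm thick (along it), reaching from 11 to 37 mm above the cap.
- vent (a joint): Vent lever: 0 = shut (blade along the cap's edge toward the keg's +x, at its stop), up to 1.55 rad = open (blade straight outward, to the keg's -y). From above it turns counter-clockwise to shut. It stays where it is left; turning it takes 0.06 N m, some 1.5 N at its end. Shut means within 0.1 rad; left open by more than about 0.2 rad, the pin sinks back after every stroke.
- pin_top (a point): Top of the pressure pin, a polished steel rod 7 mm across in a low steel collar on the cap, 36 mm toward the keg's -x and 22 mm toward its -y from the pump's axis. Pushed in, it stands 1 mm above its collar, 7 mm above the cap.
- pin (a joint): How far the pressure pin has come out: 0 = in (empty), 0.0225 m = fully out at rest, when a fine dark ring near its foot has come clear of the collar. It rises up to 2 mm further for a moment while the knob is held down, and drops back onto its step.
- mug_cream: Loose cream mug, 63 x 88 x 50 mm, under the keg's tap; bystander. Origin at the centre of the underside of its outline, handle toward its -y.
- mug_blue: Loose blue mug, 59 x 83 x 55 mm, to the left of the keg; bystander. Origin at the centre of the underside of its outline.
- honey_jar: Loose honey jar with a black lid, 53 x 57 x 85 mm, to the right of the keg; bystander. Origin at the centre of its underside.
- teaspoon: Loose steel teaspoon, 130 x 27 x 11 mm, lying to the right in front; bystander. Origin at the centre of its underside.

How it is judged:
On the way, in this order (a step that is already met when the one before it is completed fails the run):
1. the vent lever is shut (value of joint vent below 0.1 rad), for 0.2 s.
2. the pressure pin has come fully out (value of joint pin above 0.0205 m), for 0.2 s.
At the end, for the whole second after the job is handed in: the pin stays out by more than 20.5 mm of its 22.5 mm, the vent lever is within 0.1 rad of shut, the pump knob is back up within 3 mm, and the keg stands upright and still on the worktop (value of joint pin above 0.0205 m and velocity of joint pin below 0.01 m/s and value of joint vent below 0.1 rad and value of joint plunger below 0.003 m and angle between keg's own z axis and vertical below 0.05 rad and height (world z) of keg below 0.004 m and linear speed of keg below 0.02 m/s); the robot touches nothing.
It fails at once if the keg is lifted (over 8 mm) or tipped (over 0.12 rad) (height (world z) of keg above 0.008 m or angle between keg's own z axis and vertical above 0.12 rad).
It fails at once if the keg is shoved more than 40 mm from where it stood (distance of keg from where it was at the start of the episode above 0.04 m).
It fails at once if the fingers touch the pin with over 1 N (contact force between the fingers and pin_c0 above 1 N).
It fails at once if a mug, the honey jar or the teaspoon is moved more than 30 mm (distance of any of mug_cream, mug_blue, honey_jar, teaspoon from where it was at the start of the episode above 0.03 m).
It also fails if it takes over 54 s, if anything falls off the work surface, if the arm or the gripper's body presses on something with over 40 N, if the wrist force passes 120 N, or if a joint passes its speed limit or range.

## Working session

There is one attempt and no reset: what is moved stays moved. The work goes in short steps, Python scripts to look and compute and a tool call to move; the robot and the scene stay as the last step left them, time stands still between calls to the robot, and variables do not carry over. Pictures are saved under pics/ and viewed, at most 10 in all, crops included, and the job is handed in when it is done.

Besides the shell and the picture viewer there is one more tool, called after ">>>" in YAML: its name, and indented under it one key for each argument. play_rows: Moves the arm, as the interface text tells. Its arguments: {"type":"object","properties":{"commands":{"type":"array","items":{"type":"array","items":{"type":"number"}}},"force":{"type":"number"}},"required":["commands"]}

```bash
mkdir -p pics
python3 - <<'E'
from station import ctrl
import cv2
for n in("top","side"):
    cv2.imwrite(f"pics/{n}0.png",ctrl.camera(n))
    m=ctrl.camera_model(n);print(n,m)
o=ctrl.get_obs();print(o)
E
```

```text
top {'fx': 608.836076781243, 'fy': 608.836076781243, 'cx': 311.3020168520939, 'cy': 242.3552705234736, 'rvec': array([ 2.16998947, -2.16299074,  0.12040491]), 'tvec': array([0.07441413, 0.49272046, 1.31624857])}
side {'fx': 452.4908510839366, 'fy': 452.4908510839366, 'cx': 315.717819745802, 'cy': 237.1685844372493, 'rvec': array([ 0.01875108,  2.66944582, -1.61089914]), 'tvec': array([0.4628118 , 0.10561718, 0.97064118])}
{'time_s': 0.1, 'qpos': array([ 1.23941124e+00,  3.00409756e-01,  1.52150851e+00,  3.07815611e-05,
        1.32069097e+00, -6.65970694e-02]), 'joint_vel': array([ 0.00110301,  0.00011017, -0.00065596,  0.00103657, -0.00011131,
        0.00024601]), 'tau': array([ 1.03006954e-03, -5.32632172e+01, -3.53290057e+01,  7.09584542e-02,
        2.35468056e-02, -4.41026407e-05]), 'ee_pos': array([0.14385647, 0.53061645, 0.20495067]), 'eef_rot': array([-3.14058031e+00, -9.74013145e-05,  2.87679696e+00]), 'force': array([-0.48025765, -0.13713949, -0.90299269]), 'moment': array([0.01837359, 0.01068129, 0.00428117]), 'grip_force': 0.0, 'grip_width': 0.09383323182329843}
```

View pics/top0.png

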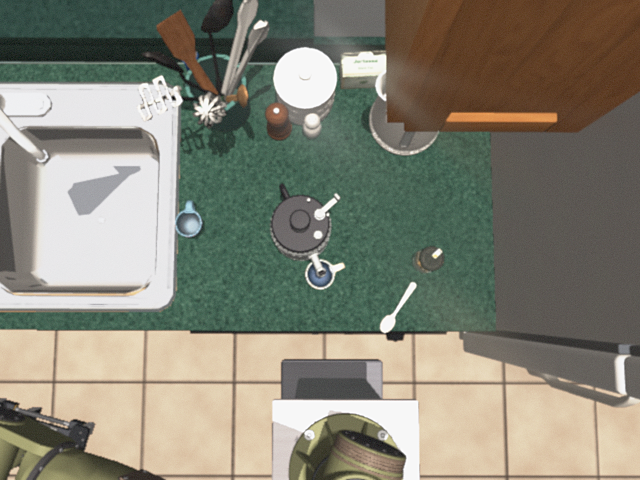

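View pics/side0.png

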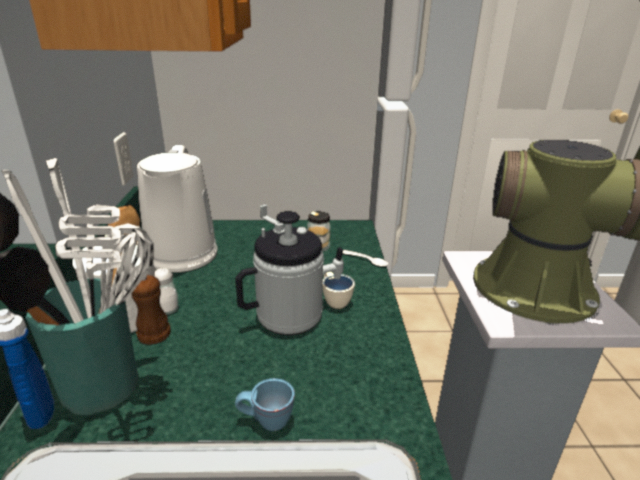

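The top view shows the keg cap at about (300,222), with the tap pointing down toward the robot, the handle up at (284,190) and the lever from (319,214) to (337,197). The cream mug is at (320,273), the blue mug at (189,222), the jar at (430,258) and the spoon at (398,308). The side view shows the lever tab at (264,212) and the knob at (288,217). I'll enlarge both views.

Run:
```python
import cv2,numpy as np
a=cv2.imread("pics/top0.png")[175:275,250:360]
b=cv2.imread("pics/side0.png")[190:300,230:345]
f=lambda i:cv2.resize(i,(400,400*i.shape[0]//i.shape[1]),interpolation=cv2.INTER_CUBIC)
a,b=f(a),f(b);h=min(len(a),len(b))
cv2.imwrite("pics/crop.png",np.hstack([a[:h],b[:h]]));print(h)
```

```text
363
```

View pics/crop.png

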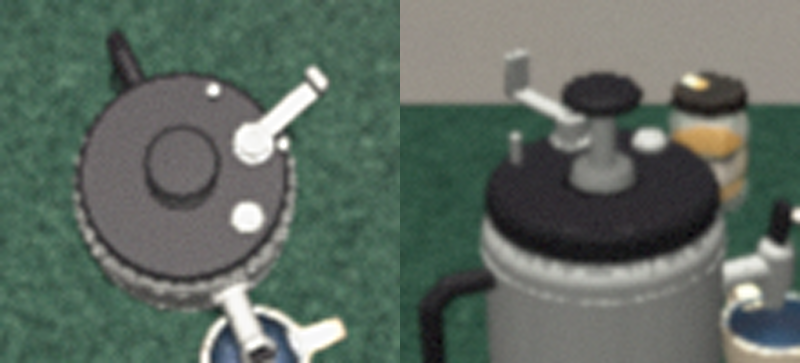

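```bash
cat > h.py <<'E'
from station import ctrl
import cv2,numpy as np
def proj(n,P):
    m=ctrl.camera_model(n);K=np.array([[m['fx'],0,m['cx']],[0,m['fy'],m['cy']],[0,0,1.]])
    return cv2.projectPoints(np.array(P,float),m['rvec'],m['tvec'],K,None)[0][:,0]
def pts(p):
    x,y,t,v=p
    R=np.array([[np.cos(t),-np.sin(t)],[np.sin(t),np.cos(t)]])
    L=lambda a,b,z:[*(np.array([x,y])+R@[a,b]),z]
    e=lambda z:L(.045*np.cos(v),-.042-.045*np.sin(v),z)
    return dict(knob=L(0,0,.214),piv=L(0,-.042,.182),tabtop=e(.201),tab=e(.1885),pin=L(-.036,-.022,.172),cap=L(0,0,.164))
E
python3 - <<'E'
from h import *
from scipy.optimize import least_squares
ob=[("top","knob",300.05,219),("top","piv",319.9,214),("top","tabtop",336.9,196.5),("top","pin",317.9,234.7),("top","cap",300.6,223.7),
("side","knob",288.1,216.5),("side","tab",263.6,210.7),("side","pin",301.6,230)]
def r(p):
    d=pts(p);return np.concatenate([proj(n,[d[k]])[0]-[u,v] for n,k,u,v in ob])
s=least_squares(r,[.5,0,-.3,.8]);print(s.x,r(s.x).reshape(-1,2).round(1))
for k,v in pts(s.x).items():print(k,np.round(v,4))
d=pts([*s.x[:3],0]);print("shut",d['tab'])
o=ctrl.get_obs();print(o['eef_rot'])
E
```

```text
[0.51588422 0.09889883 0.40054695 1.21748629] [[-0.5  0.4]
 [-0.3 -0.4]
 [-0.1 -0.1]
 [-0.6  0.3]
 [-0.6 -0.6]
 [-0.4 -2. ]
 [ 0.2 -0.1]
 [ 0.6 -2.4]]
knob [0.5159 0.0989 0.214 ]
piv [0.5323 0.0602 0.182 ]
tabtop [0.5631 0.0274 0.201 ]
tab [0.5631 0.0274 0.1885]
pin [0.4913 0.0646 0.172 ]
cap [0.5159 0.0989 0.164 ]
shut [np.float64(0.5736990954739825), np.float64(0.07776971730666468), 0.1885]
[-3.14058031e+00 -9.74013145e-05  2.87679696e+00]
```

>>> play_rows:
  commands:
    - [0,0,-0.025,0,0,0,1]
    - [0,0,-0.025,0,0,0,1]
    - [0,0,-0.025,0,0,0,1]
    - [-0.0258,-0.0205,0,0,0,0,1]
    - [-0.0258,-0.0205,0,0,0,0,1]
    - [-0.0258,-0.0205,0,0,0,0,1]
    - [-0.0258,-0.0205,0,0,0,0,1]
    - [-0.0258,-0.0205,0,0,0,0,1]
    - [-0.0258,-0.0205,0,0,0,0,1]
    - [-0.0258,-0.0205,0,0,0,0,1]
    - [-0.0258,-0.0205,0,0,0,0,1]
    - [-0.0258,-0.0205,0,0,0,0,1]
    - [-0.0258,-0.0205,0,0,0,0,1]
    - [-0.0258,-0.0205,0,0,0,0,1]
    - [-0.0258,-0.0205,0,0,0,0,1]
    - [-0.0258,-0.0205,0,0,0,0,1]
    - [-0.0258,-0.0205,0,0,0,0,1]
    - [-0.0258,-0.0205,0,0,0,0,1]
    - [-0.0258,-0.0205,0,0,0,0,1]
    - [-0.0258,-0.0205,0,0,0,0,1]
  force: 10

```text
time_s: 1.77
ee_pos: [0.4767, 0.0781, 0.2803]
eef_rot: [-3.142, -0.0, 2.877]
force: [0.2, 0.8, 0.1]
grip_width: 0.0004
grip_force: 0.0
```

>>> play_rows:
  commands:
    - [-0.0258,-0.0205,0,0,0,0,1]
    - [-0.0258,-0.0205,0,0,0,0,1]
    - [-0.0258,-0.0205,0,0,0,0,1]
    - [0,0,0,0,0,6.4,1]
    - [0,0,0,0,0,6.4,1]
    - [0,0,0,0,0,6.3,1]
    - [0,0,0,0,0,6.3,1]
    - [0,0,0,0,0,6.3,1]
    - [0,0,0,0,0,0,1]
    - [0,0,0,0,0,0,1]
    - [0,0,0,0,0,0,1]

```text
time_s: 2.68
ee_pos: [0.5346, 0.0001, 0.2803]
eef_rot: [-3.141, -0.0, 2.327]
force: [-0.0, -0.9, -0.3]
grip_width: 0.0007
grip_force: 0.0
```

```bash
cat >> h.py <<'E'
from scipy.spatial.transform import Rotation as Ro
def delta(P):
    o=ctrl.get_obs();R=Ro.from_euler('xyz',o['eef_rot']);return R.inv().apply(np.array(P)-o['ee_pos'])
def st():
    o=ctrl.get_obs();R=Ro.from_euler('xyz',o['eef_rot']).as_matrix()
    print(o['time_s'],o['ee_pos'].round(4),'yang',round(float(np.arctan2(R[1,1],R[0,1])),3),'tilt',R[:,2].round(3),'F',o['force'].round(2),'w',o['grip_width'].round(4))
E
python3 - <<'E'
from h import *
st();print(delta([.534,0,.182]).round(4))
m=ctrl.camera("wrist");cv2.imwrite("pics/w.png",m)
E
```

```text
Traceback (most recent call last):
  File "h.py", line 17, in st
    print(o['time_s'],o['ee_pos'].round(4),'yang',round(float(np.arctan2(R[1,1],R[0,1])),3),'tilt',R[:,2].round(3),'F',o['force'].round(2),'w',o['grip_width'].round(4))
                                                                                                                                               ^^^^^^^^^^^^^^^^^^^^^
AttributeError: 'float' object has no attribute 'round'
```

```bash
sed -i "s/,'w',.*$/)/" h.py
python3 - <<'E'
from h import *
st();print(delta([.534,0,.182]).round(4))
d=pts([.5159,.0989,.4005,1.2175])
print({k:proj("wrist",[v])[0].round(0) for k,v in d.items()})
m=ctrl.camera("wrist");cv2.imwrite("pics/w.png",m)
E
```

```text
2.6833 [5.346e-01 1.000e-04 2.803e-01] yang 0.756 tilt [-0.  0. -1.] F [-0.04 -0.93 -0.35]
[ 0.0003 -0.0005  0.0983]
{'knob': array([421., 112.]), 'piv': array([384., 178.]), 'tabtop': array([385., 252.]), 'tab': array([383., 247.]), 'pin': array([343., 128.]), 'cap': array([404., 116.])}
```

View pics/w.png

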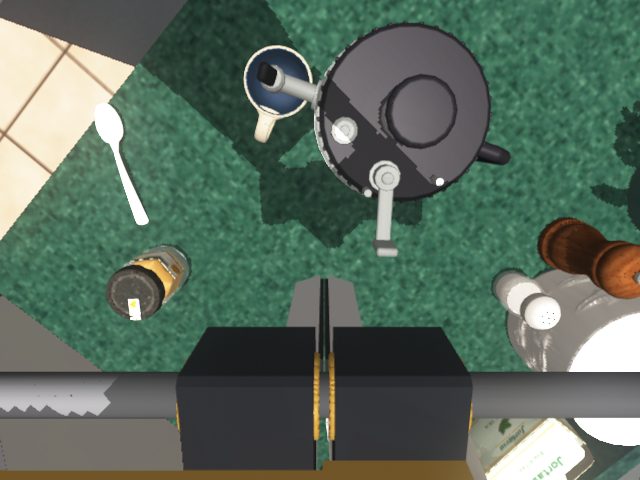

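The wrist view shows the knob at (421,111), the pivot at (384,177), the tab at (385,248) and the pin at (343,130). All are within a few pixels of the fitted model, so I'll descend and approach.

>>> play_rows:
  commands:
    - [0,0,0.033,0,0,0,1]
    - [0,0,0.033,0,0,0,1]
    - [0,0,0.032,0,0,0,1]
    - [0,0.005,0,0,0,0,1]
    - [0,0.005,0,0,0,0,1]
    - [0,0.002,0,0,0,0,1]
    - [0,0.002,0,0,0,0,1]
    - [0,0,0,0,0,0,1]
    - [0,0,0,0,0,0,1]

```text
time_s: 3.48
ee_pos: [0.5453, 0.0097, 0.1836]
eef_rot: [3.14, 0.001, 2.324]
force: [0.2, -0.2, -0.5]
grip_width: 0.0005
grip_force: 0.0
```

Run:
```python
from h import *
st()
cv2.imwrite("pics/w2.png",ctrl.camera("wrist")[130:330,220:480].repeat(3,0).repeat(3,1))
th=np.radians(4)
for d in(.018,.0195):
    # frame: x_t=-r, y_t=n ; position rel pivot (r,n)=(.045,-d), rotate ccw th
    p=np.array([.045,-d]);c,s=np.cos(th),np.sin(th);q=np.array([[c,-s],[s,c]])@p-p;print(d,-q[0],q[1])
```

```text
3.4833 [0.5453 0.0097 0.1836] yang 0.753 tilt [ 0.002 -0.    -1.   ] F [ 0.18 -0.18 -0.55]
0.018 -0.0011459987890863471 0.003182888413808805
0.0195 -0.0012506334997025303 0.0031865423384190676
```

View pics/w2.png

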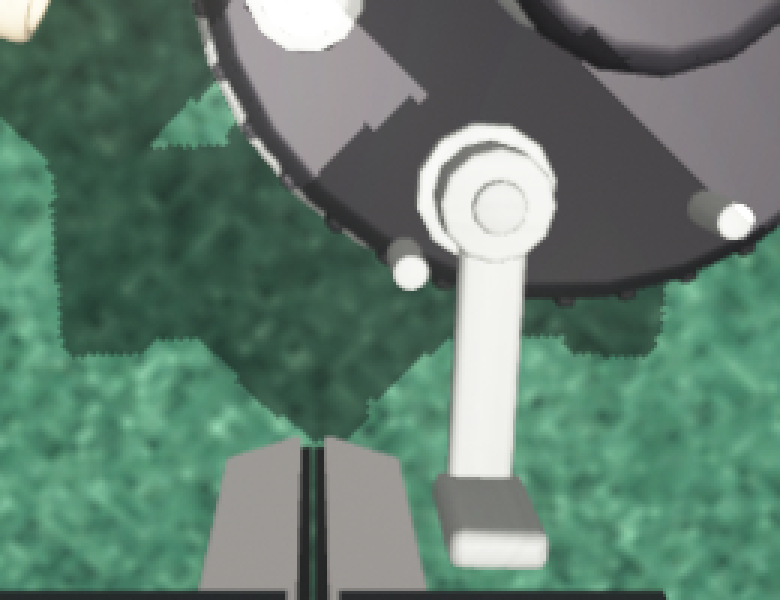

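The closed fingertips sit just left of the tab with a gap of about 6 mm. I'll close the gap, then swing round the pivot.

>>> play_rows:
  commands:
    - [0,0.003,0,0,0,0,1]
    - [0,0.003,0,0,0,0,1]
    - [-0.0012,0.0032,0,0,0,-4,1]
    - [-0.0012,0.0032,0,0,0,-4,1]
    - [-0.0012,0.0032,0,0,0,-4,1]
    - [-0.0012,0.0032,0,0,0,-4,1]
    - [-0.0012,0.0032,0,0,0,-4,1]
    - [-0.0012,0.0032,0,0,0,-4,1]
    - [-0.0012,0.0032,0,0,0,-4,1]
    - [-0.0012,0.0032,0,0,0,-4,1]
    - [-0.0012,0.0032,0,0,0,-4,1]
    - [-0.0012,0.0032,0,0,0,-4,1]
    - [-0.0012,0.0032,0,0,0,-4,1]
    - [-0.0012,0.0032,0,0,0,-4,1]
    - [-0.0012,0.0032,0,0,0,-4,1]
    - [-0.0012,0.0032,0,0,0,-4,1]
    - [-0.0012,0.0032,0,0,0,-4,1]
    - [0,0,0,0,0,0,1]
    - [0,0,0,0,0,0,1]

```text
time_s: 5.12
ee_pos: [0.5804, 0.0517, 0.1824]
eef_rot: [3.141, -0.0, -2.914]
force: [0.8, -0.0, -0.7]
grip_width: 0.0008
grip_force: 0.0
```

Run:
```python
from h import *
st();o=ctrl.get_obs()
p=np.array([.5323,.0602]);a=0.753-np.pi/2
R=Ro.from_euler('xyz',o['eef_rot']).as_matrix();n=R[:2,1];r=-R[:2,0]
e=o['ee_pos'][:2]-p;print("r,d",e@r,-e@n)
cv2.imwrite("pics/w3.png",cv2.resize(ctrl.camera("wrist")[80:380,160:560],(800,600)))
```

```text
5.1167 [0.5804 0.0517 0.1824] yang 1.798 tilt [-0.  0. -1.] F [ 0.83 -0.01 -0.71]
r,d 0.044934972762323146 0.01910536793765054
```

View pics/w3.png

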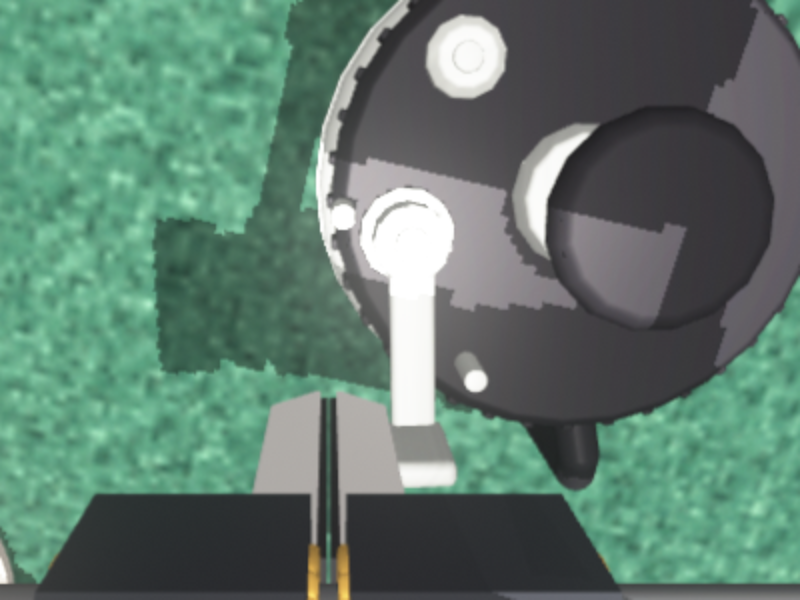

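The lever is following. Its right edge (about 435,360) is still short of the stop post (about 468,365), so about 10° remains.

>>> play_rows:
  commands:
    - [-0.0009,0.0024,0,0,0,-3,1]
    - [-0.0009,0.0024,0,0,0,-3,1]
    - [-0.0009,0.0024,0,0,0,-3,1]
    - [-0.0003,0.0012,0,0,0,-1,1]
    - [0,0,0,0,0,0,1]
    - [0,0,0,0,0,0,1]

```text
time_s: 5.67
ee_pos: [0.5808, 0.0601, 0.1824]
eef_rot: [-3.141, -0.0, -2.74]
force: [1.5, -3.8, 0.1]
grip_width: 0.0007
grip_force: 1.8
```

Run:
```python
from h import *
st()
cv2.imwrite("pics/w4.png",cv2.resize(ctrl.camera("wrist")[80:380,160:560],(800,600)))
```

```text
5.6667 [0.5808 0.0601 0.1824] yang 1.972 tilt [ 0. -0. -1.] F [ 1.52 -3.77  0.14]
```

View pics/w4.png

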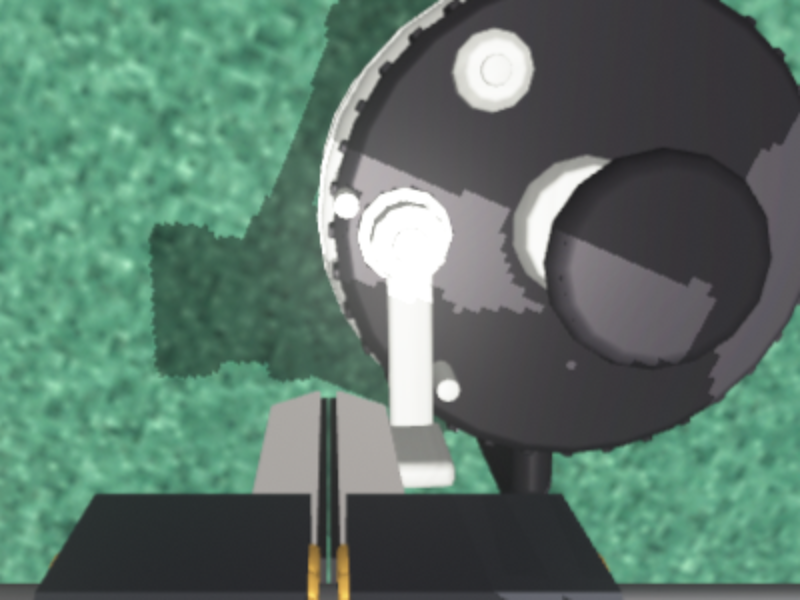

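The blade now sits against the stop post at about (445,385), and contact force has risen to about 4 N, so the lever is shut. I'll back off, lift, and move over the knob.

>>> play_rows:
  commands:
    - [0,-0.01,0,0,0,0,1]
    - [0,-0.01,0,0,0,0,1]
    - [0,0,-0.03,0,0,0,1]
    - [0,0,-0.03,0,0,0,1]
    - [0,0,0,0,0,0,1]
    - [0,0,0,0,0,0,1]

```text
time_s: 6.22
ee_pos: [0.5893, 0.0413, 0.2438]
eef_rot: [-3.141, 0.003, -2.739]
force: [0.4, -0.4, 0.2]
grip_width: 0.0007
grip_force: 0.0
```

Run:
```python
from h import *
st();print(delta([.5159,.0989,.222]).round(4))
for t in(.4,.38,.42):print({k:proj("wrist",[v])[0].round(0) for k,v in pts([.5159,.0989,t,0]).items()})
cv2.imwrite("pics/w5.png",ctrl.camera("wrist"))
```

```text
6.2167 [0.5893 0.0413 0.2438] yang 1.973 tilt [ 0.003  0.    -1.   ] F [ 0.35 -0.37  0.15]
[0.045  0.0818 0.0216]
{'knob': array([486., 188.]), 'piv': array([391., 181.]), 'tabtop': array([392., 267.]), 'tab': array([389., 260.]), 'pin': array([426., 115.]), 'cap': array([455., 178.])}
{'knob': array([486., 188.]), 'piv': array([391., 179.]), 'tabtop': array([391., 265.]), 'tab': array([388., 259.]), 'pin': array([427., 115.]), 'cap': array([455., 178.])}
{'knob': array([486., 188.]), 'piv': array([390., 182.]), 'tabtop': array([394., 268.]), 'tab': array([391., 262.]), 'pin': array([424., 116.]), 'cap': array([455., 178.])}
```

View pics/w5.png

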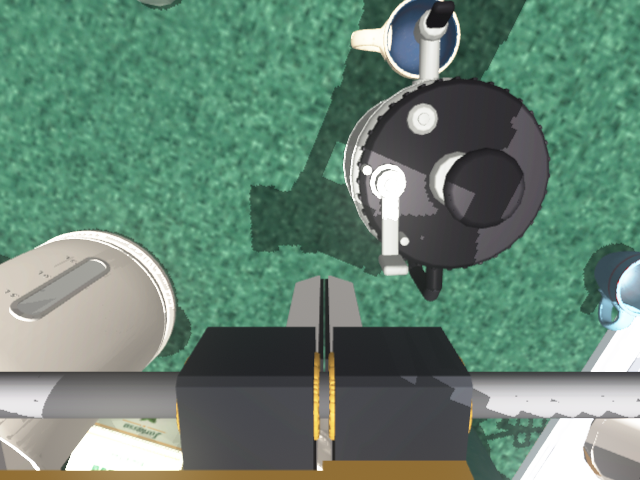

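The lever is shut, the knob is at (485,187) as the model predicts, and the keg hasn't moved. I'll make one test stroke.

>>> play_rows:
  commands:
    - [0.015,0.0273,0,0,0,0,1]
    - [0.015,0.0273,0,0,0,0,1]
    - [0.015,0.0272,0,0,0,0,1]
    - [0,0,0,0,0,0,1]
    - [0,0,0.011,0,0,0,1]
    - [0,0,0.011,0,0,0,1]
    - [0,0,0,0,0,0,1]

```text
time_s: 6.85
ee_pos: [0.5146, 0.0988, 0.2168]
eef_rot: [3.14, -0.005, -2.739]
force: [-0.2, -1.3, 0.1]
grip_width: 0.0005
grip_force: 0.0
```

>>> play_rows:
  commands:
    - [0,0,0.008,0,0,0,1]
    - [0,0,0.007,0,0,0,1]
    - [0,0,0.007,0,0,0,1]
    - [0,0,0.007,0,0,0,1]
    - [0,0,0.005,0,0,0,1]
    - [0,0,0.002,0,0,0,1]
    - [0,0,0,0,0,0,1]
    - [0,0,0,0,0,0,1]

```text
time_s: 7.52
ee_pos: [0.5157, 0.099, 0.186]
eef_rot: [-3.14, 0.002, -2.738]
force: [-7.6, -3.9, 22.7]
grip_width: 0.0001
grip_force: 11.1
```

>>> play_rows:
  commands:
    - [0,0,-0.012,0,0,0,1]
    - [0,0,-0.012,0,0,0,1]
    - [0,0,-0.012,0,0,0,1]
    - [0,0,0,0,0,0,1]
    - [0,0,0,0,0,0,1]
    - [0,0,0.0115,0,0,0,1]
    - [0,0,0.008,0,0,0,1]
    - [0,0,0.008,0,0,0,1]
    - [0,0,0.008,0,0,0,1]
    - [0,0,0,0,0,0,1]
    - [0,0,-0.012,0,0,0,1]
    - [0,0,-0.012,0,0,0,1]
    - [0,0,-0.0115,0,0,0,1]
    - [0,0,0,0,0,0,1]
    - [0,0,0,0,0,0,1]
    - [0,0,0.0115,0,0,0,1]
    - [0,0,0.008,0,0,0,1]
    - [0,0,0.008,0,0,0,1]
    - [0,0,0.008,0,0,0,1]
    - [0,0,0,0,0,0,1]

```text
time_s: 9.18
ee_pos: [0.5156, 0.0996, 0.186]
eef_rot: [-3.141, 0.002, -2.738]
force: [-3.3, -1.2, 23.3]
grip_width: 0.0005
grip_force: 11.9
```

>>> play_rows:
  commands:
    - [0,0,-0.012,0,0,0,1]
    - [0,0,-0.012,0,0,0,1]
    - [0,0,-0.0115,0,0,0,1]
    - [0,0,0,0,0,0,1]
    - [0,0,0,0,0,0,1]
    - [0,0,0.0115,0,0,0,1]
    - [0,0,0.008,0,0,0,1]
    - [0,0,0.008,0,0,0,1]
    - [0,0,0.008,0,0,0,1]
    - [0,0,0,0,0,0,1]
    - [0,0,-0.012,0,0,0,1]
    - [0,0,-0.012,0,0,0,1]
    - [0,0,-0.0115,0,0,0,1]
    - [0,0,0,0,0,0,1]
    - [0,0,0,0,0,0,1]
    - [0,0,0.0115,0,0,0,1]
    - [0,0,0.008,0,0,0,1]
    - [0,0,0.008,0,0,0,1]
    - [0,0,0.008,0,0,0,1]
    - [0,0,0,0,0,0,1]

```text
time_s: 10.85
ee_pos: [0.5155, 0.0997, 0.186]
eef_rot: [-3.141, 0.002, -2.738]
force: [-3.0, -0.8, 25.5]
grip_width: 0.0004
grip_force: 12.5
```

>>> play_rows:
  commands:
    - [0,0,-0.012,0,0,0,1]
    - [0,0,-0.012,0,0,0,1]
    - [0,0,-0.0115,0,0,0,1]
    - [0,0,0,0,0,0,1]
    - [0,0,0,0,0,0,1]
    - [0,0,0.0115,0,0,0,1]
    - [0,0,0.008,0,0,0,1]
    - [0,0,0.008,0,0,0,1]
    - [0,0,0.008,0,0,0,1]
    - [0,0,0,0,0,0,1]
    - [0,0,-0.012,0,0,0,1]
    - [0,0,-0.012,0,0,0,1]
    - [0,0,-0.0115,0,0,0,1]
    - [0,0,0,0,0,0,1]
    - [0,0,0,0,0,0,1]
    - [0,0,-0.03,0,0,0,1]
    - [0,0,-0.03,0,0,0,1]
    - [0,0,0,0,0,0,1]
    - [0,0,0,0,0,0,1]

```text
time_s: 12.43
ee_pos: [0.5152, 0.0996, 0.2799]
eef_rot: [-3.141, 0.0, -2.738]
force: [-0.5, 0.7, -0.9]
grip_width: 0.0007
grip_force: 0.0
```

>>> play_rows:
  commands:
    - [-0.03,-0.028,0,0,0,0,1]
    - [-0.03,-0.028,0,0,0,0,1]
    - [-0.03,-0.028,0,0,0,0,1]
    - [0,0,0,0,0,0,1]
    - [0,0,0,0,0,0,1]

```text
time_s: 12.85
ee_pos: [0.6313, 0.0569, 0.2756]
eef_rot: [3.139, -0.006, -2.739]
force: [0.1, 0.9, 0.1]
grip_width: 0.0003
grip_force: 0.0
```

Run:
```python
from h import *
st()
a=cv2.resize(ctrl.camera("top")[175:275,250:360],(400,364),interpolation=cv2.INTER_CUBIC)
b=cv2.resize(ctrl.camera("side")[190:290,230:340],(400,364),interpolation=cv2.INTER_CUBIC)
cv2.imwrite("pics/c6.png",np.hstack([a,b]))
```

```text
12.85 [0.6313 0.0569 0.2756] yang 1.973 tilt [-0.007 -0.    -1.   ] F [0.07 0.88 0.13]
```

View pics/c6.png

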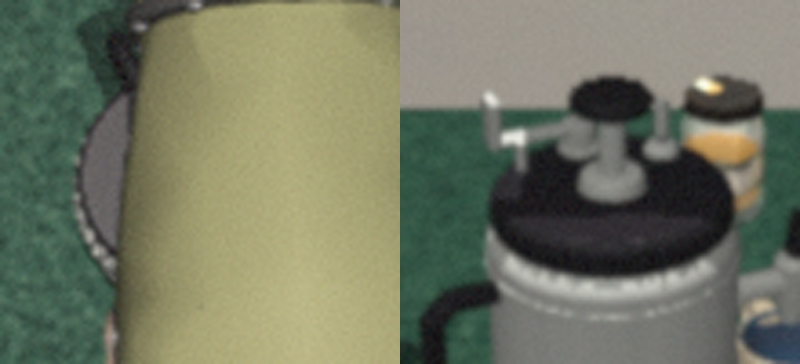

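Run:
```python
from h import *
d=pts([.5159,.0989,.4,0]);S=400/110
for k,z in(("pin",.1710),("pin",.180),("pin",.189),("pin",.1935),("knob",.214),("knob",.210)):
    p=d[k];p[2]=z;q=proj("side",[p])[0];print(k,z,(q-[230,190])*S+[400,0])
o=ctrl.camera("wrist");cv2.imwrite("pics/w7.png",o)
print(proj("wrist",[d["pin"],d["knob"]]))
```

```text
pin 0.171 [662.66476702 138.43531648]
pin 0.18 [662.66813996 122.22148837]
pin 0.189 [662.67154771 105.84028654]
pin 0.1935 [662.67326481  97.58610849]
knob 0.214 [609.81619796  88.98151102]
knob 0.21 [609.94224813  96.72685683]
[[424.8873148   37.85967097]
 [467.0423414  101.15154058]]
```

View pics/w7.png

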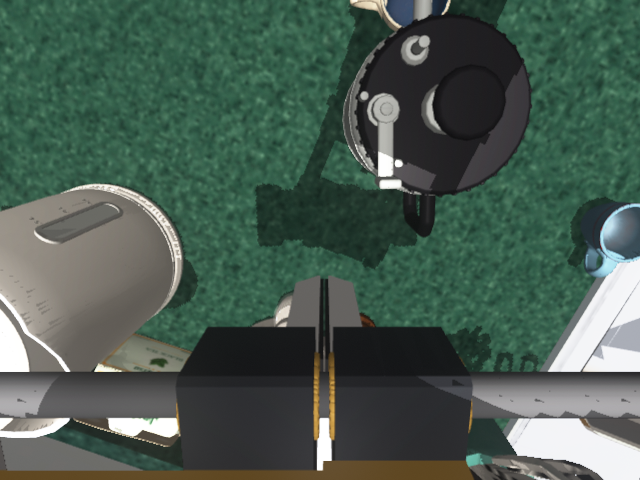

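The side crop puts the pin top at about (661,99), which matches fully out once the camera's bias is allowed for. The lever is against its stop and the knob is up. Extra strokes are harmless, so I'll add two and check whether the pin rises any further.

Run:
```python
from h import *
st();print(delta([.5157,.0993,.222]).round(4))
cv2.imwrite("pics/s_a.png",ctrl.camera("side"))
```

```text
13.0 [0.63   0.0582 0.2799] yang 1.975 tilt [-0.001  0.    -1.   ] F [-0.09 -0.6   0.2 ]
[0.0888 0.0827 0.058 ]
```

>>> play_rows:
  commands:
    - [0.0296,0.0276,0,0,0,0,1]
    - [0.0296,0.0276,0,0,0,0,1]
    - [0.0296,0.0276,0,0,0,0,1]
    - [0,0,0,0,0,0,1]
    - [0,0,0.029,0,0,0,1]
    - [0,0,0.029,0,0,0,1]
    - [0,0,0,0,0,0,1]
    - [0,0,0.0115,0,0,0,1]
    - [0,0,0.008,0,0,0,1]
    - [0,0,0.008,0,0,0,1]
    - [0,0,0.008,0,0,0,1]
    - [0,0,0,0,0,0,1]
    - [0,0,0,0,0,0,1]

```text
time_s: 14.13
ee_pos: [0.5169, 0.0992, 0.1881]
eef_rot: [3.142, 0.001, -2.738]
force: [-5.3, 1.5, 6.4]
grip_width: 0.0004
grip_force: 3.7
```

>>> play_rows:
  commands:
    - [0,0,-0.012,0,0,0,1]
    - [0,0,-0.012,0,0,0,1]
    - [0,0,-0.0115,0,0,0,1]
    - [0,0,0,0,0,0,1]
    - [0,0,0,0,0,0,1]
    - [0,0,0.0115,0,0,0,1]
    - [0,0,0.008,0,0,0,1]
    - [0,0,0.008,0,0,0,1]
    - [0,0,0.008,0,0,0,1]
    - [0,0,0,0,0,0,1]
    - [0,0,-0.012,0,0,0,1]
    - [0,0,-0.012,0,0,0,1]
    - [0,0,-0.0115,0,0,0,1]
    - [0,0,-0.03,0,0,0,1]
    - [0,0,-0.03,0,0,0,1]
    - [-0.0296,-0.0276,0,0,0,0,1]
    - [-0.0296,-0.0276,0,0,0,0,1]
    - [-0.0296,-0.0276,0,0,0,0,1]
    - [0,0,0,0,0,0,1]
    - [0,0,0,0,0,0,1]

```text
time_s: 15.8
ee_pos: [0.6314, 0.0569, 0.279]
eef_rot: [3.14, -0.005, -2.739]
force: [0.3, -0.0, 0.5]
grip_width: 0.0003
grip_force: 0.0
```

Run:
```python
from h import *
st()
b=ctrl.camera("side");a=cv2.imread("pics/s_a.png");cv2.imwrite("pics/s_b.png",b)
# column profile through pin (col 302) and knob/keg, before vs after
for c in(301,302,303):
    print(c,a[212:234,c].mean(1).astype(int),b[212:234,c].mean(1).astype(int),sep='\n')
w=(slice(190,330),slice(235,345))
print(cv2.phaseCorrelate(a[w].mean(2),b[w].mean(2)))
```

```text
15.8 [0.6314 0.0569 0.279 ] yang 1.973 tilt [-0.005 -0.    -1.   ] F [ 0.34 -0.03  0.49]
301
[148 150 148 147 139 132 124 121 115 117 119 117 115 117 112 105 103 124
 139 149 139 104]
[151 149 152 145 137 131 124 119 115 116 114 118 116 111 110 103 105 125
 141 147 137 105]
302
[151 151 152 149 142 130 119 113 113 111 111 111 113 110 110  99  94 119
 139 143 133 102]
[151 151 150 147 143 132 121 114 111 111 111 112 110 114 106 100 100 121
 137 142 134 103]
303
[148 149 149 147 144 131 112 102  95  92  93  92  94  93  93  88  98 121
 137 140 128 101]
[149 153 151 150 144 131 110 101  97  93  92  93  95  93  93  89 101 121
 136 140 129 100]
((-0.018759988669629024, 0.033385101990973), 0.9844430482212384)
```

The two extra strokes changed nothing in the side view, so the pin is fully out. I'll hand in.

```bash
python3 -c "
from station import ctrl
print(ctrl.hand_in())"
```

```text
the job is handed in; nothing more can be done
None
```

The vent lever is shut against its stop and the pressure pin is fully out after eight pump strokes (the last two raised it no further); the knob is back up, the keg hasn't moved, and the job was handed in at about 16 s with no verdict returned.

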